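# Load colour-coded vials and hold the unbalanced carrier level over the dry block

### The job

Load the sample carrier for the dry-block heater: take the blue-capped and the black-capped vial out of the wooden rack and stand each all the way down in the carrier cup with the collar of its own colour; the white-capped vial is the blank and stays in the rack. Then grip the carrier's black rail at its balance point (the steel logger makes it much heavier at one end), lift it and carry it level to the heater, its cups and logger turned to match the wells of the metal block. Finish while holding it still and level a few centimetres above the block, both cups and the logger straight over their own wells, without lowering it in, letting go, or disturbing the beaker.

Things in the scene. Friction and masses are not known exactly. Their poses are not given: they have to be found in the camera images.
- vial_blue: glass vial with blue cap, 21 mm diameter, 68 mm tall, cap = the top 19 mm; 30 g. Origin: centre of its underside, z up along the vial. Starts upright in the rack in one of three places; when it stands fully down in a cup its underside is 3 mm above the cup's underside.
- vial_black: the same vial with a black cap; origin and axes as vial_blue
- vial_white: the same vial with a white cap (the blank); stays in the rack
- rack: low open wooden rack, 50 (x) x 120 (y) x 50 mm, fixed; origin under its centre. Three vials stand in a row along its y axis, 36 mm apart, on its floor (10 mm up). The end walls are 50 mm high, the long side bars 40 mm, so only the upper part of the vials stands clear: reach them by the caps from above, pinching across the rack (along its x).
- carrier: loose aluminium sample carrier, 100 (x) x 187 (y) x 89 mm, 0.80 kg empty, 0.86 kg with both vials. Origin: on its underside in the middle between cups and logger; z up. At its -y end two vial cups stand side by side, at +y the heavy steel logger; the black grip rail runs along y above the plate. Feet: cup bottoms and logger bottom, all at z = 0. Plate top at z = 32 mm.
- cup_blue (a point): centre of the underside of the carrier cup with the blue collar, at (-30, -72, 0) mm in the carrier; cup 31 mm outside, 26 mm inside, floor 3 mm, flared collar 38 mm wide outside (32 mm inside) whose mouth is at 38 mm height. Axes as the carrier.
- cup_black (a point): the same for the cup with the black collar, at (30, -72, 0) mm in the carrier
- logger (a point): centre of the underside of the steel logger, a cylinder 41 mm in diameter (45 mm wide at its clamp ring at plate height), 62 mm tall, at (0, 72, 0) mm in the carrier; it weighs more than the rest of the carrier
- balance (a point): balance point of the loaded carrier, on the grip rail at mid height: (0, 31, 80) mm in the carrier, 31 mm from the middle towards the logger; grip within 15 mm of it. Rail: straight black bar 10 mm wide (x), z 72 to 88 mm, y -32 to +80 mm, on thin posts at y = -27 (on the plate) and +72 mm (on the logger), 40 mm free between plate and rail. Axes as the carrier.
- heater: dry-block heater, fixed, white housing 150 (x) x 236 (y) mm with control panel towards -x and an aluminium block on top whose upper face is 81 mm above the worktop; origin under its centre, z up. The block has two equal round wells at -y and one larger round well at +y, laid out as the carrier's cups and logger are when the heater's and the carrier's axes are parallel.
- well_blue (a point): centre of the mouth (block top, 81 mm up) of the well for the blue cup, 36 mm wide, at (-30, -72, 81) mm in the heater
- well_black (a point): the same for the black cup, at (30, -72, 81) mm in the heater
- well_logger (a point): centre of the mouth of the large well for the logger, 49 mm wide, at (0, 72, 81) mm in the heater
- beaker: glass beaker, 70 mm wide, 86 mm tall, stands behind the rack; a bystander. Origin: centre of its underside
Mind the look-alikes: they are no part of the job. What is shaped like the vial_black but orange or yellow is not meant.

How it is judged:
By the outcome, as a careful person would: the job done as asked, in the order asked, and still so for the second after the job is handed in, while the arm keeps its last pose, push and grip.
It also fails if it takes over 72 s, if anything falls off the work surface, if the arm or the gripper's body presses on something with over 40 N, if the wrist force passes 120 N, or if a joint passes its speed limit or range.

### The arm

A 7-joint arm with a two-finger parallel gripper is mounted at the origin on a cart in front of the work surface, level with it; the furniture and walls round the work are solid. World frame = base frame: x ahead of the robot, y to its left, z up, the work surface at z = 0. Lengths are in m, angles in rad, forces in N, time in s.
With the tool pointing down it reaches from about 0.375 to 0.925 m from the base axis. Payload 3.1 kg.
Tool frame: the origin (TCP) lies at the very end of the fingers, on their centre line; the grasp point (between the pads) lies 19 mm behind it; z points along the fingers, y is the line along which they close (so a half turn about z gives the same grasp; the last joint's range is limited). The gripper opens to 85 mm and grips with 20 to 120 N. Pads are 22 mm wide; open, the fingers measure 114 mm over their backs; the gripper's body (76 mm by 85 mm) begins 54 mm behind the grasp point. The pads swing forward as they close: fully open they stand 13 mm farther back than shut.
Start: joints at [-1.318, 0.383, 0.044, 1.598, -0.018, 1.161, -0.05], TCP at [0.223, 0.61, 0.231] pointing down, gripper open.
Joint ranges: [-2.61, 2.61], [-0.41, 2.15], [-1.48, 1.57], [0, 2.5], [-1.57, 4.71], [0.05, 1.97], [-2.85, 2.85]. Speed limits (rad/s): [2.79, 2.79, 3.14, 3.14, 3.14, 3.14, 3.14].

### API

Orientations are given as a unit quaternion [w, x, y, z].
In Python, from station import ctrl gives the robot as it stands. The module is installed in compiled form; this text tells all that it offers.
- The arm moves only by the shell command python3 -m creep 'ROWS' [FORCE]. ROWS is JSON, one flat list of numbers, 7 for each row, row after row: the closure, from 0 (fully open) to 1 (shut), then the shift along the tool's x, y, z as a fraction of full scale, then the turn, a rotation vector about the tool's x, y, z as a fraction of full scale. A call has 1 to 20 rows; each row is the pose to reach, as a shift and turn from the pose commanded when the call began, along the tool's axes at that moment, turning the shorter way round; what a row does not reach only later rows make up. Full scale, the value 1, is 20 cm for a shift and pi rad for a turn. A row lasts 1/10 s, in which the tool goes at most 50 mm and 8.59 degrees, less where a joint would pass 70% of its speed; a pose out of reach is approached as far as the arm can. A call with a number of a shift or a turn outside -1 to 1 is refused whole. A call with a gripper value outside its range is refused whole. The fingers move at their own pace and stop on an object; FORCE is the grip in N (left out, the last holds). Time passes only in rows, so rows that repeat a pose let the fingers close. It gives the time, the measured TCP pose, the force, the opening and the grip force at its end, in the units of the state.
- ctrl.read_state(): the state, without advancing time (a new reading comes with each control period).
- ctrl.capture(name): name is "scene" or "top"; returns a dict with "img" (384x512x3 uint8, blue, green, red), "z_map" (384x512 float32, m along the optical axis (not along the pixel's ray), 0 where there is no reading), "fx", "fy", "cx", "cy" (pixels), "R" (3x3) and "t" (3): a world point X has camera coordinates R X + t. Camera axes: x right, y down, z forward; pixel columns grow to the right and rows downward; lengths in m; the calibration is good to about 2 mm. A picture is of the moment at which its call begins.
- ctrl.finish_job(): hands the job in; it is judged then, once.
The state is a dict: "time_s": time; "joint_pos": joint angles; "joint_velocities": joint speeds; "tau": joint torques, N m; "ee_pos": TCP position; "ee_rot": TCP orientation; "wrist_force": force on the tool from outside, world axes, zero at the start; "torque": the same for the moment, N m; "opening": finger opening in m; "finger_force": force on a finger pad.
Only numpy, scipy, OpenCV 4.12 (cv2) and the standard library are available. Lean on these libraries where they do the work, as an engineer would, in place of code of your own. Each camera call takes 0.05 s, during which the arm holds its last target. There are 200 camera calls.

## Working session

There is one attempt and no reset: what is moved stays moved. The work goes in short steps, Python scripts to look and compute and a shell command to move; the robot and the scene stay as the last step left them, time stands still between calls to the robot, and variables do not carry over. Pictures are saved under pics/ and viewed, at most 10 in all, crops included, and the job is handed in when it is done.

```bash
mkdir -p pics
cat > h.py <<'E'
import numpy as np,cv2
from station import ctrl
from scipy.spatial.transform import Rotation as Ro
def cap(n):
    c=ctrl.capture(n); c['R']=np.array(c['R']);c['t']=np.array(c['t']); np.savez(f'pics/{n}.npz',**c); return c
def cloud(c):
    z=c['z_map'];v,u=np.indices(z.shape)
    P=np.stack([(u-c['cx'])/c['fx']*z,(v-c['cy'])/c['fy']*z,z],-1)
    W=(P-c['t'])@c['R']; W[z==0]=np.nan; return W
def onplane(c,u,v,h):
    d=c['R'].T@np.array([(u-c['cx'])/c['fx'],(v-c['cy'])/c['fy'],1]); o=-c['R'].T@c['t']
    return o+d*(h-o[2])/d[2]
def proj(c,X):
    p=c['R']@np.array(X)+c['t']; return np.array([p[0]/p[2]*c['fx']+c['cx'],p[1]/p[2]*c['fy']+c['cy']])
def pose():
    s=ctrl.read_state(); q=s['ee_rot']; return np.array(s['ee_pos']),Ro.from_quat([q[1],q[2],q[3],q[0]]),s
def rows(target,yaw=None,):
    # target TCP pos, yaw= desired world angle of tool y-axis mod pi, tool down
    p,R,s=pose(); d=R.inv().apply(np.array(target)-p)/0.2
    r=np.zeros(3)
    if yaw is not None:
        y=np.array([np.cos(yaw),np.sin(yaw),0]); 
        best=None
        for sg in(1,-1):
            Y=y*sg;Z=np.array([0,0,-1.]);X=np.cross(Y,Z)
            rv=(R.inv()*Ro.from_matrix(np.c_[X,Y,Z])).as_rotvec()
            print('turn option',(rv/np.pi).round(4),'deg',np.degrees(np.linalg.norm(rv)).round(1))
    print('shift',d.round(4),'rows>=',np.linalg.norm(d)*4)
E
python3 - <<'E'
from h import *
for n in('scene','top'):
    c=cap(n); cv2.imwrite(f'pics/{n}1.png',cv2.resize(c['img'],(796,597))); print(n,c['fx'],c['R'].round(3).tolist(),(-c['R'].T@c['t']).round(3))
p,R,s=pose(); print(p,R.as_matrix().round(3).tolist(),{k:s[k] for k in('time_s','opening','wrist_force','joint_pos')})
E
```

```text
scene 360.6382157073852 [[-0.915, -0.404, -0.016], [-0.272, 0.643, -0.716], [0.299, -0.65, -0.698]] [0.27  0.684 0.812]
top 466.88204102270555 [[-0.009, -1.0, -0.008], [-0.988, 0.01, -0.153], [0.153, 0.006, -0.988]] [ 0.327 -0.035  1.736]
[0.22306746 0.60962221 0.23000923] [[-0.939, 0.344, -0.001], [0.344, 0.939, -0.002], [-0.0, -0.002, -1.0]] {'time_s': 0.1, 'opening': 0.08545069329495068, 'wrist_force': array([ 0.26821887, -0.28072648, -0.42228457]), 'joint_pos': array([-1.31782567,  0.38377582,  0.04384092,  1.5993933 , -0.0178937 ,
        1.16121629, -0.04988933])}
```

View pics/scene1.png

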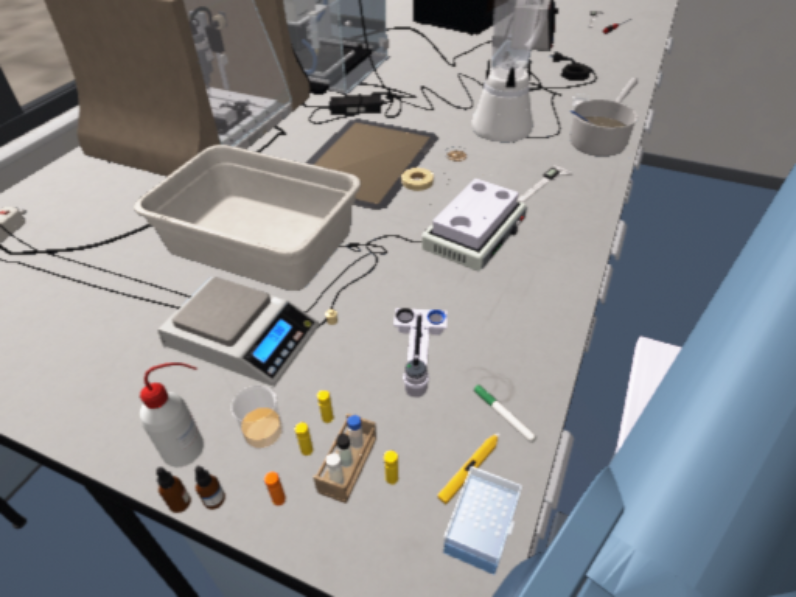

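View pics/top1.png

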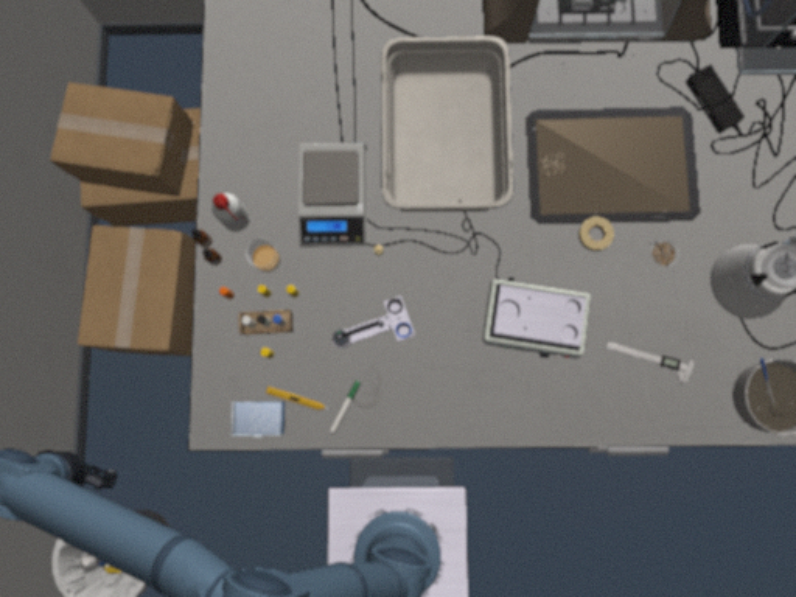

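The scene picture shows the rack at about (345,458), with the caps blue (354,424), black (343,443) and white (334,464). The carrier is at (418,345) and the heater at (475,220). The look-alikes are yellow at (304,437), (324,405) and (391,466), and orange at (275,487). The job's caps are the three inside the wooden rack, so I'll confirm them in a crop.

Run:
```python
from h import *
L=lambda n:dict(np.load(f'pics/{n}.npz'))
s,t=L('scene')['img'],L('top')['img']
def cr(i,x,y,w,h,W,H): return cv2.resize(i[y:y+h,x:x+w],(W,H),interpolation=cv2.INTER_CUBIC)
a=np.hstack([cr(s,195,255,80,60,400,300),cr(s,240,185,80,60,400,300)])
b=np.hstack([cr(s,265,110,80,60,266,300),cr(t,150,190,50,40,267,300),cr(t,208,185,60,40,267,300)])
cv2.imwrite('pics/crop1.png',np.vstack([a,b]))
for n in('scene','top'):
    c=L(n);W=cloud(c);print(n,(c['z_map']>0).mean())
    for nm,(x,y) in dict(scene=dict(blue=(228,272),black=(221,284),white=(215,297),log=(267,239),heat=(300,140),table=(200,230)),top=dict(blue=(179,206),black=(170,206),white=(159,206),log=(219,217),heat=(345,205),table=(300,250)))[n].items(): print(nm,W[y,x].round(3))
```

```text
scene 0.9843699137369791
blue [0.538 0.277 0.077]
black [0.537 0.313 0.079]
white [0.534 0.348 0.079]
log [0.495 0.138 0.062]
heat [ 0.551 -0.285  0.079]
table [ 0.708  0.138 -0.003]
top 0.9957224527994791
blue [0.536 0.268 0.076]
black [0.535 0.299 0.082]
white [0.536 0.339 0.077]
log [0.495 0.124 0.078]
heat [nan nan nan]
table [ 0.377 -0.168  0.006]
```

View pics/crop1.png

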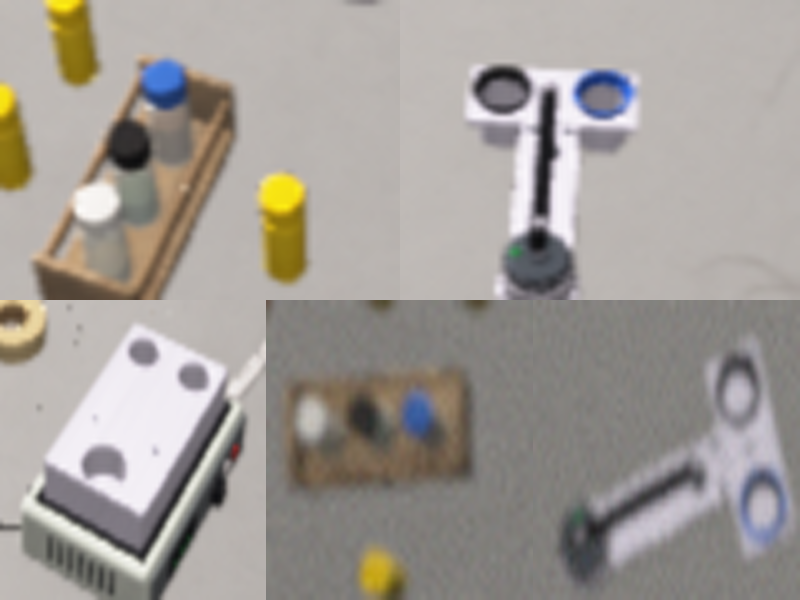

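The crop confirms it: blue, black and white caps stand in a row in the rack. The yellow and orange vials are outside it and not meant. On the carrier, the blue collar is on the robot side and the black collar on the far side. Next I'll measure precisely in both views.

```bash
cat > m.py <<'E'
from h import *
def tri(cs,us):
    A=[];b=[]
    for c,u in zip(cs,us):
        o=-c['R'].T@c['t'];d=c['R'].T@np.array([(u[0]-c['cx'])/c['fx'],(u[1]-c['cy'])/c['fy'],1]);d/=np.linalg.norm(d)
        M=np.eye(3)-np.outer(d,d);A.append(M);b.append(M@o)
    X=np.linalg.lstsq(np.vstack(A),np.hstack(b),rcond=None)[0]
    return X,max(np.linalg.norm(M@X-bb) for M,bb in zip(A,b))
def blobs(c,box,f,k=8,hull=True,amin=30):
    x,y,w,h=box; im=cv2.resize(c['img'][y:y+h,x:x+w],None,fx=k,fy=k,interpolation=cv2.INTER_CUBIC)
    m=f(cv2.cvtColor(im,cv2.COLOR_BGR2HSV).astype(int),im.astype(int)).astype(np.uint8)*255
    cs,_=cv2.findContours(m,cv2.RETR_EXTERNAL,cv2.CHAIN_APPROX_NONE); out=[]
    for q in cs:
        if cv2.contourArea(q)<amin*k: continue
        e=cv2.fitEllipse(cv2.convexHull(q)) if hull else cv2.fitEllipse(q)
        out.append(((e[0][0]+.5)/k-.5+x,(e[0][1]+.5)/k-.5+y,e[1][0]/k,e[1][1]/k,e[2]))
    return out
E
python3 - <<'E'
from m import *
c,t=[dict(np.load(f'pics/{n}.npz')) for n in('scene','top')]
blue=lambda H,b:(H[...,0]>100)&(H[...,0]<125)&(H[...,1]>110)
dark=lambda H,b:(b.max(-1)<75)
P=lambda l:[np.round(x,1).tolist() for x in l]
print('S capblue',P(blobs(c,(215,260,25,25),blue)),'T',P(blobs(t,(170,195,20,20),blue,amin=5)))
print('S capblack',P(blobs(c,(208,273,25,20),dark)),'T',P(blobs(t,(162,195,15,20),dark,amin=5)))
print('S colblue',P(blobs(c,(270,193,25,25),blue)),'T',P(blobs(t,(250,195,20,30),blue,amin=5)))
print('S dark',P(blobs(c,(250,193,40,50),dark)),'T',P(blobs(t,(208,185,60,40),dark,amin=5)))
g=c['img'][110:170,265:345].max(-1);print(g[20:40:3,10:60:3])
hole=lambda H,b:(b.max(-1)<185)
print('S heat',P(blobs(c,(265,110,80,60),hole)))
g=t['img'][180:230,310:384].max(-1);print(g[5:45:3,5:70:4])
# cap tops via cloud
W=cloud(c).reshape(-1,3)
for n,(x,y) in dict(blue=(.537,.275),black=(.537,.311),white=(.535,.347)).items():
    s=W[(np.hypot(W[:,0]-x,W[:,1]-y)<.017)&(W[:,2]>.071)]
    print(n,len(s),s.mean(0).round(4),s.min(0).round(3),s.max(0).round(3))
s=W[(np.abs(W[:,0]-.55)<.1)&(np.abs(W[:,1]+.29)<.13)&(W[:,2]>.07)];print('block',len(s),np.median(s,0),s.min(0),s.max(0))
E
```

```text
S capblue [[227.5, 271.3, 8.6, 9.5, 163.1]] T [[178.0, 205.0, 4.3, 4.7, 136.9]]
S capblack [[220.4, 283.8, 8.5, 9.8, 165.3]] T [[168.0, 205.5, 4.5, 6.0, 133.6]]
S colblue [[280.3, 202.9, 8.1, 11.3, 86.0]] T []
S dark [[268.5, 239.9, 5.9, 10.6, 49.3], [267.2, 232.8, 4.4, 4.8, 9.4], [268.7, 215.6, 3.2, 26.5, 4.0], [259.9, 201.8, 7.3, 10.1, 85.5]] T [[234.5, 215.0, 14.0, 39.5, 82.2], [255.6, 193.3, 0.8, 1.3, 113.4]]
[[192 192 192 192 193 233 243 245 244 242 243 243 243 243 243 243 242]
 [193 193 192 192 233 243 220 245 242 244 243 244 243 243 243 243 241]
 [192 192 193 234 243 245 245 243 244 244 244 244 244 243 244 243 153]
 [192 193 234 243 245 243 188 172 209 244 244 244 223 244 243 174 114]
 [193 186 237 245 245 136 133 136 131 190 244 244 244 244 191 115  52]
 [200 179 132 140 205 205 213 236 196 198 244 245 245 217 116  61 200]
 [219 105 130 129 129 131 155 219 243 245 245 245 229 119  71 154 178]]
S heat [[295.8, 142.7, 7.9, 13.2, 92.8], [340.3, 141.5, 7.3, 13.7, 128.7], [322.8, 125.0, 5.3, 8.9, 96.6], [321.1, 146.4, 51.3, 117.4, 88.4], [306.7, 128.8, 50.3, 79.1, 35.4], [330.4, 1
[... 820 characters left out ...]
128]
 [109 197 201 199 201 197 194 190 196 196 194 198 196 188 152 188 136]
 [ 96  86 113 144 177 191 196 198 198 193 194 194 193 197 153 182 131]
 [153 153 145 115  79  62  83 122 146 177 190 191 202 197 195 175 133]
 [ 89  91  98 121 141 157 160 142 104  83  65  92 131 152 182 159 129]
 [130 128 122 108  92  76  88  98 124 143 160 156 143  96  82 170 132]]
blue 62 [0.5417 0.2747 0.0766] [0.533 0.264 0.071] [0.552 0.284 0.08 ]
black 64 [0.542  0.3105 0.0767] [0.533 0.3   0.071] [0.552 0.319 0.079]
white 69 [0.539  0.3453 0.0769] [0.53  0.333 0.073] [0.55  0.355 0.082]
block 1040 [ 0.53967273 -0.31504023  0.08108339] [ 0.47502805 -0.41992091  0.0700088 ] [ 0.61641333 -0.2256896   0.08545755]
```

Run:
```python
from m import *
c,t=[dict(np.load(f'pics/{n}.npz')) for n in('scene','top')]
Wm=cloud(c);W=Wm.reshape(-1,3)
print('caps tri',[ (X.round(4),round(e,4)) for X,e in (tri([c,t],[(227.5,270.8),(178,205)]),tri([c,t],[(220.4,283.3),(168,205.5)]))])
B=onplane(c,280.3,202.9,.038);K=onplane(c,259.9,201.8,.038);print('cups',B.round(4),K.round(4),np.linalg.norm(B-K))
T=cloud(t).reshape(-1,3)
for nm,Q in(('S',W),('T',T)):
    R=Q[(np.abs(Q[:,0]-.53)<.1)&(np.abs(Q[:,1]-.06)<.12)]
    r=R[(R[:,2]>.078)&(R[:,2]<.1)]; print(nm,'rail',len(r),r.mean(0).round(4),r.min(0).round(3),r.max(0).round(3)); l=cv2.fitLine(r[:,:2].astype(np.float32),cv2.DIST_HUBER,0,.01,.01).ravel();print(l, 'top z',np.percentile(r[:,2],[50,90]))
    g=R[(R[:,2]>.05)&(R[:,2]<.068)]; print('logtop',len(g),g.mean(0).round(4),g.min(0).round(3),g.max(0).round(3))
# top view collars
x,y,w,h=250,185,20,40
im=t['img'][y:y+h,x:x+w].astype(int)
m=(im[...,0]-im[...,2]>25); v,u=np.nonzero(m); print('topblue px',len(u),u.mean()+x,v.mean()+y,u.min()+x,u.max()+x,v.min()+y,v.max()+y)
m=(im.max(-1)<135)&(np.arange(h)[:,None]<18); v,u=np.nonzero(m); print('topblack px',len(u),u.mean()+x,v.mean()+y,u.min()+x,u.max()+x,v.min()+y,v.max()+y)
# heater
for n,u in dict(L=(295.8,142.7),w1=(307.7,120.0),w2=(322.8,125.0)).items(): print(n,onplane(c,*u,.081).round(4))
s=W[(np.abs(W[:,0]-.55)<.1)&(np.abs(W[:,1]+.3)<.15)&(W[:,2]>.077)&(W[:,2]<.087)]
print('block rect',cv2.minAreaRect(s[:,:2].astype(np.float32)))
```

```text
caps tri [(array([0.5409, 0.2722, 0.0728]), np.float64(0.001)), (array([0.5402, 0.3086, 0.072 ]), np.float64(0.0017))]
cups [ 0.5183 -0.0194  0.038 ] [0.5759 0.     0.038 ] 0.0608846643258576
S rail 125 [0.5141 0.0878 0.0871] [0.494 0.029 0.079] [0.537 0.136 0.091]
[ 0.32767972 -0.9447889   0.5140613   0.0877595 ] top z [0.08717322 0.08944485]
logtop 141 [0.4979 0.1325 0.0603] [0.482 0.111 0.05 ] [0.52  0.147 0.068]
T rail 94 [0.5141 0.0799 0.0877] [0.493 0.03  0.079] [0.536 0.133 0.098]
[ 0.32559013 -0.945511    0.5141033   0.07994503] top z [0.08801753 0.09267859]
logtop 67 [0.4972 0.123  0.0603] [ 0.479 -0.037  0.051] [0.527 0.144 0.068]
topblue px 51 259.0980392156863 212.7058823529412 254 264 207 217
topblack px 221 260.72850678733033 192.0316742081448 250 269 185 202
L [ 0.558  -0.2626  0.081 ]
w1 [ 0.5639 -0.4085  0.081 ]
w2 [ 0.5044 -0.3985  0.081 ]
block rect ((0.5453214645385742, -0.33388063311576843), (0.2073100209236145, 0.11425496637821198), 79.8409652709961)
```

Run:
```python
from m import *
c,t=[dict(np.load(f'pics/{n}.npz')) for n in('scene','top')]
H=cv2.cvtColor(c['img'],cv2.COLOR_BGR2HSV);W=cloud(c)
m=(H[...,0]>20)&(H[...,0]<33)&(H[...,1]>150)&(W[...,2]>.04)
n,l,st,ce=cv2.connectedComponentsWithStats(m.astype(np.uint8))
for i in range(1,n):
    if st[i,4]>15: 
        q=W[l==i];print('yellow',ce[i].round(),q.mean(0).round(3),q.min(0).round(3),q.max(0).round(3))
for z in(.079,): print([onplane(t,*u,.074).round(4) for u in((178,205),(168,205.5))], onplane(t,259.1,212.7,.038).round(4))
rows([.542,.2747,.12],0.0)
```

```text
yellow [208. 257.] [0.61  0.248 0.06 ] [0.603 0.236 0.04 ] [0.622 0.255 0.07 ]
yellow [194. 278.] [0.611 0.315 0.059] [0.603 0.301 0.04 ] [0.623 0.323 0.07 ]
yellow [251. 296.] [0.465 0.305 0.061] [0.457 0.292 0.041] [0.476 0.313 0.07 ]
[array([0.5397, 0.2717, 0.074 ]), array([0.5383, 0.3076, 0.074 ])] [ 0.513 -0.019  0.038]
turn option [-0.0006  0.0005  0.3884] deg 69.9
turn option [-6.000e-04 -7.000e-04 -6.116e-01] deg 110.1
shift [-2.0728 -1.0235  0.5528] rows>= 9.507741680586848
```

```bash
python3 -m creep '[0.45,-1,-0.5,0,0,0,0.388, 0.45,-1,-0.5,0,0,0,0.388, 0.45,-1,-0.5,0,0,0,0.388, 0.45,-1,-0.5,0,0,0,0.388, 0.45,-1,-0.5,0,0,0,0.388, 0.45,-1,-0.5,0,0,0,0.388, 0.45,-1,-0.5,0,0,0,0.388, 0.45,-1,-0.5,0,0,0,0.388, 0.45,-1,-0.5,0,0,0,0.388, 0.45,-1,-0.5,0,0,0,0.388]'
python3 -c "
from h import *
rows([.542,.2747,.12],0.0)"
```

```text
time_s: 1.1
ee_pos: [0.3765, 0.4476, 0.2308]
ee_rot: [0.0, 0.706, 0.708, -0.0]
wrist_force: [-0.0, 1.4, -0.5]
opening: 0.047
finger_force: 0.0
turn option [-0.0002  0.0003  0.0012] deg 0.2
turn option [-4.000e-04 -2.000e-04 -9.988e-01] deg 179.8
shift [-0.8671  0.8244  0.5543] rows>= 5.274571443526722
```

```bash
python3 -m creep '[0.45,-0.873,0.822,0.4,0,0,0, 0.45,-0.873,0.822,0.4,0,0,0, 0.45,-0.873,0.822,0.4,0,0,0, 0.45,-0.873,0.822,0.4,0,0,0, 0.45,-0.873,0.822,0.554,0,0,0, 0.45,-0.873,0.822,0.554,0,0,0, 0.45,-0.873,0.822,0.554,0,0,0, 0.45,-0.873,0.822,0.554,0,0,0]'
python3 - <<'E'
from h import *
c=cap('scene');t=cap('top')
a=cv2.resize(c['img'][235:335,170:303],(399,300),interpolation=cv2.INTER_CUBIC)
b=cv2.resize(t['img'][175:235,130:210],(399,300),interpolation=cv2.INTER_CUBIC)
cv2.imwrite('pics/pre.png',np.hstack([a,b]))
p,R,s=pose();print(p,R.apply([0,1,0]))
E
```

```text
time_s: 1.9
ee_pos: [0.541, 0.2742, 0.1204]
ee_rot: [-0.001, 0.706, 0.708, -0.0]
wrist_force: [-0.4, -0.1, 0.4]
opening: 0.0468
finger_force: 0.0
[0.54100231 0.27621765 0.1216765 ] [0.99998623 0.00514818 0.00101489]
```

View pics/pre.png

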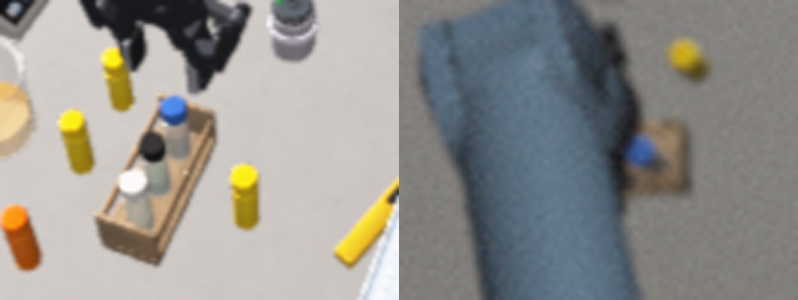

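Run:
```python
from h import *
c,t=[dict(np.load(f'pics/{n}.npz')) for n in('scene','top')]
p,R,s=pose();print(p,s['time_s'])
for z in(.12,.17): 
  for dx in(-.03,0,.03): print(z,dx,proj(c,[.541+dx,.274,z]).round(1),proj(t,[.541+dx,.274,z]).round(1))
W=cloud(c);m=(W[...,2]>.11)&(W[...,2]<.145)&(np.abs(W[...,0]-.54)<.1)&(np.abs(W[...,1]-.27)<.1)
q=W[m];print(len(q),q.mean(0),q.min(0),q.max(0))
for a in(q[q[:,0]<.541],q[q[:,0]>.541]):print(len(a),np.median(a,0),np.percentile(a,5,axis=0),np.percentile(a,95,axis=0))
n=W[270:273,226:230].reshape(-1,3);print('blue cap now',n.mean(0))
```

```text
[0.54100231 0.27621765 0.1216765 ] 2.0
0.12 -0.03 [237.8 264.3] [174.8 211.5]
0.12 0 [226.1 259.9] [174.9 203. ]
0.12 0.03 [214.6 255.7] [175.1 194.5]
0.17 -0.03 [236.5 251.1] [172.  209.9]
0.17 0 [224.3 246.7] [172.2 201.1]
0.17 0.03 [212.4 242.5] [172.3 192.3]
83 [0.54324432 0.27951085 0.13570352] [0.505264   0.26337327 0.12306259] [0.57988926 0.28730521 0.14456927]
37 [0.51181896 0.28240936 0.13705211] [0.50549855 0.27120173 0.12836734] [0.51827086 0.28583837 0.14439301]
46 [0.56696249 0.28081827 0.13547377] [0.56605562 0.2654638  0.12629547] [0.57835497 0.28583923 0.1432389 ]
blue cap now [0.54004193 0.27540792 0.0771947 ]
```

```bash
python3 -m creep '[0.45,0,0,0.12,0,0,0, 0.45,0,0,0.24,0,0,0, 0.45,0,0,0.32,0,0,0, 0.45,0,0,0.365,0,0,0, 0.45,0,0,0.365,0,0,0, 0.9,0,0,0.365,0,0,0, 0.9,0,0,0.365,0,0,0, 0.9,0,0,0.365,0,0,0, 0.9,0,0,0.365,0,0,0, 0.9,0,0,0.365,0,0,0, 0.9,0,0,0.365,0,0,0, 0.9,0,0,0.365,0,0,0]' 30
python3 -c "
from h import *
print(pose()[2]['wrist_force'])"
```

```text
time_s: 3.2
ee_pos: [0.5424, 0.2739, 0.0486]
ee_rot: [0.0, 0.707, 0.707, 0.001]
wrist_force: [0.4, 0.4, 5.4]
opening: 0.0206
finger_force: 30.3
[0.38656493 0.37220523 5.43932515]
```

```bash
python3 -m creep '[0.9,0,0,-0.2,0,0,0, 0.9,0,0,-0.4,0,0,0, 0.9,0,0,-0.55,0,0,0, 0.9,-0.2,0,-0.55,0,0,0, 0.9,-0.4,-0.04,-0.55,0,0,0, 0.9,-0.6,-0.08,-0.55,0,0,0, 0.9,-0.8,-0.118,-0.55,0,0,0, 0.9,-0.9,-0.118,-0.55,0,0,0]' &&
python3 -m creep '[0.9,-0.15,0,0,0,0,0, 0.9,-0.3,0,0,0,0,0, 0.9,-0.45,0,0,0,0,0, 0.9,-0.571,0,0,0,0,0, 0.9,-0.571,0,0,0,0,0, 0.9,-0.571,0,0.15,0,0,0, 0.9,-0.571,0,0.15,0,0,0, 0.9,-0.571,0,0.15,0,0,0]'
cat > look.py <<'E'
from m import *
import sys
c=cap('scene');t=cap('top');W=cloud(c)
p,R,s=pose();print(p,R.as_matrix().round(3).tolist(),s['opening'])
u,v=proj(c,p+[0,0,-.03]).astype(int);print('px',u,v)
x,y=max(0,min(512-80,u-40)),max(0,min(384-90,v-40))
u2,v2=proj(t,p).astype(int)
a=cv2.resize(c['img'][y:y+90,x:x+80],(480,540),interpolation=cv2.INTER_CUBIC)
b=cv2.resize(t['img'][v2-30:v2+30,u2-18:u2+18],(300,540)[0:2],interpolation=cv2.INTER_CUBIC)
cv2.imwrite(sys.argv[1],np.hstack([a,b]));print('crop origin',x,y)
m=(W[...,2]>p[2])&(W[...,2]<p[2]+.025)&(np.hypot(W[...,0]-p[0],W[...,1]-p[1])<.07)
q=W[m];print('fingers',q.min(0).round(4),q.max(0).round(4))
E
python3 look.py pics/place1.png
```

```text
time_s: 4.0
ee_pos: [0.5158, 0.0882, 0.1566]
ee_rot: [-0.0, 0.709, 0.706, -0.002]
wrist_force: [0.3, 0.1, -0.3]
opening: 0.0203
finger_force: 30.0
time_s: 4.8
ee_pos: [0.517, -0.02, 0.1267]
ee_rot: [-0.001, 0.706, 0.708, -0.001]
wrist_force: [0.7, 1.0, 0.3]
opening: 0.0201
finger_force: 30.0
[ 0.51858515 -0.0201094   0.12810259] [[-0.002, 1.0, 0.001], [1.0, 0.002, 0.0], [0.0, 0.001, -1.0]] 0.019766069468114815
px 280 188
crop origin 240 148
fingers [ 0.4953 -0.027   0.1283] [ 0.541  -0.0057  0.1526]
```

View pics/place1.png

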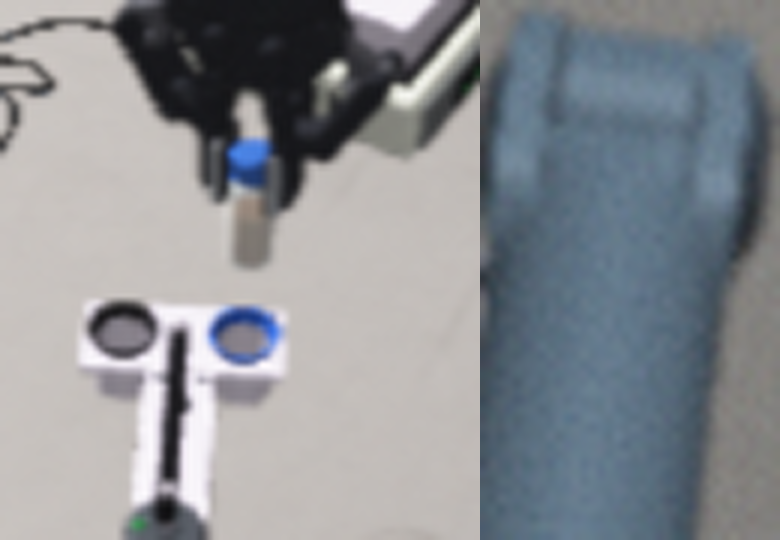

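The vial hangs upright below the fingers, cap at (250,162), and sits over the blue collar at (243,335) in the crop. I'll check the lateral offset numerically.

Run:
```python
from m import *
c=dict(np.load('pics/scene.npz'));W=cloud(c)
blue=lambda H,b:(H[...,0]>100)&(H[...,0]<125)&(H[...,1]>110)
b=blobs(c,(272,165,20,20),blue)[0];print('cap',b,onplane(c,b[0],b[1],.149).round(4))
b2=blobs(c,(270,193,25,25),blue)[0];print('col',b2,onplane(c,b2[0],b2[1],.038).round(4))
im=c['img'][178:196,276:290];print(im.max(-1)[::2]);
m=np.zeros(W.shape[:2],bool);m[178:193,277:287]=1;q=W[m];q=q[(q[:,2]>.08)&(np.hypot(q[:,0]-.518,q[:,1]+.02)<.025)];print('glass',len(q),q.mean(0),q.min(0),q.max(0))
print(proj(c,[.518,-.0194,.09]),proj(c,[.518,-.0194,.149]))
```

```text
cap (281.1798791885376, 174.3728542327881, 8.397212982177734, 9.54339599609375, 84.62394714355469) [ 0.5199 -0.0215  0.149 ]
col (280.2572708129883, 202.8896608352661, 8.082427978515625, 11.213783264160156, 86.05516815185547) [ 0.5184 -0.0194  0.038 ]
[[ 70  59 150 165 131 116 111  98  86  93  78  46  29  41]
 [ 76  82 155 179 168 160 151 118  97  97  72  44  43  94]
 [185 198 195 168 154 152 148 117  94  99  82  71 121 175]
 [201 205 191 157 142 143 143 131 118 129 167 190 196 196]
 [199 202 184 147 128 126 126 125 126 153 184 195 197 197]
 [200 202 179 142 125 126 126 123 130 170 194 196 196 197]
 [199 200 175 137 124 125 125 123 134 172 195 196 197 196]
 [197 197 188 169 152 145 144 158 179 192 197 198 197 196]
 [198 198 198 198 197 197 196 197 196 197 197 197 198 198]]
glass 119 [ 0.51490695 -0.01236631  0.12103006] [ 0.5013111  -0.02012201  0.08934441] [ 0.52987421 -0.00637269  0.15157922]
[280.91069083 190.37612492] [281.56357652 175.01874459]
```

```bash
python3 -m creep '[0.9,0.005,0,0.1,0,0,0, 0.9,0.005,0,0.2,0,0,0, 0.9,0.005,0,0.25,0,0,0, 0.9,0.005,0,0.29,0,0,0, 0.9,0.005,0,0.33,0,0,0, 0.9,0.005,0,0.36,0,0,0, 0.9,0.005,0,0.39,0,0,0, 0.9,0.005,0,0.41,0,0,0, 0.9,0.005,0,0.425,0,0,0, 0.9,0.005,0,0.425,0,0,0]'
```

```text
time_s: 5.9
ee_pos: [0.5179, -0.0197, 0.0421]
ee_rot: [-0.0, 0.707, 0.708, -0.0]
wrist_force: [-1.4, 1.5, -0.9]
opening: 0.0201
finger_force: 29.9
```

```bash
python3 -m creep '[0.9,0,0,0.007,0,0,0, 0.9,0,0,0.007,0,0,0]' && python3 -m creep '[0.7,0,0,0,0,0,0, 0.6,0,0,0,0,0,0, 0.5,0,0,0,0,0,0, 0.5,0,0,0,0,0,0, 0.5,0,0,0,0,0,0, 0.5,0,0,-0.1,0,0,0, 0.5,0,0,-0.3,0,0,0, 0.5,0,0,-0.5,0,0,0, 0.5,0,0,-0.5,0,0,0]' && python3 -m creep '[0.45,0.2,0,0,0,0,0, 0.45,0.4,0,0,0,0,0, 0.45,0.6,0.05,0,0,0,0, 0.45,0.8,0.1,0,0,0,0, 0.45,0.9,0.12,0,0,0,0, 0.45,0.9,0.12,0,0,0,0]'
python3 - <<'E'
from m import *
c=cap('scene');t=cap('top');W=cloud(c)
blue=lambda H,b:(H[...,0]>100)&(H[...,0]<125)&(H[...,1]>110)
print('blue now',blobs(c,(265,175,30,40),blue))
q=W[175:215,265:295].reshape(-1,3);q=q[(np.hypot(q[:,0]-.519,q[:,1]+.0195)<.03)&(q[:,2]>.06)];print('cap in cup',len(q),q.mean(0),q.max(0),np.percentile(q[:,2],90))
q=W.reshape(-1,3);q=q[(np.hypot(q[:,0]-.542,q[:,1]-.3105)<.017)&(q[:,2]>.071)&(q[:,2]<.09)];print('black',len(q),q.mean(0))
dark=lambda H,b:(b.max(-1)<75)
b=blobs(c,(250,193,20,20),dark);print('blk collar',b)
p,R,s=pose();print(p,s['time_s'])
cv2.imwrite('pics/after1.png',cv2.resize(c['img'][170:320,170:320],(600,600),interpolation=cv2.INTER_CUBIC))
E
```

```text
time_s: 6.1
ee_pos: [0.5181, -0.0197, 0.0416]
ee_rot: [-0.0, 0.707, 0.707, 0.0]
wrist_force: [-2.7, 1.5, 5.6]
opening: 0.02
finger_force: 30.5
time_s: 7.0
ee_pos: [0.5231, -0.0202, 0.1466]
ee_rot: [0.004, 0.707, 0.707, 0.005]
wrist_force: [0.5, 0.4, 0.3]
opening: 0.0427
finger_force: 0.0
time_s: 7.6
ee_pos: [0.5416, 0.1645, 0.1403]
ee_rot: [-0.001, 0.704, 0.71, 0.0]
wrist_force: [1.3, -0.6, -0.6]
opening: 0.047
finger_force: 0.0
blue now [(284.6944923400879, 202.5204257965088, 2.1836795806884766, 4.87571907043457, 164.43325805664062), (280.54498386383057, 196.5375747680664, 6.446911334991455, 7.6373186111450195, 171.30218505859375)]
cap in cup 44 [ 0.51931317 -0.01761915  0.06857967] [ 0.53042258 -0.00914072  0.07257703] 0.07163564120617213
black 65 [0.54187465 0.31071658 0.07675353]
blk collar [(258.48744106292725, 203.41341400146484, 21.308027267456055, 29.065448760986328, 119.84523010253906)]
[0.54139302 0.1586928  0.14031298] 7.7
```

View pics/after1.png

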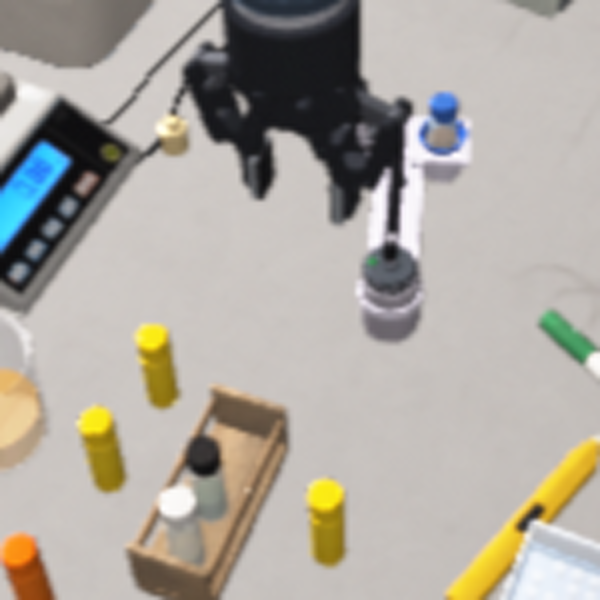

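The blue vial stands in its cup, cap top about 0.0715 m. It is at (445,130) in the crop. Next is the black vial at (203,470).

```bash
python3 -m creep '[0.45,0.2,0,0,0,0,0, 0.45,0.4,0,0,0,0,0, 0.45,0.6,0,0,0,0,0, 0.45,0.748,0,0,0,0,0, 0.45,0.748,0,0,0,0,0, 0.45,0.748,0,0.15,0,0,0, 0.45,0.748,0,0.3,0,0,0, 0.45,0.748,0,0.4,0,0,0, 0.45,0.748,0,0.468,0,0,0, 0.45,0.748,0,0.468,0,0,0, 0.45,0.748,0,0.468,0,0,0]' && python3 -m creep '[0.9,0,0,0,0,0,0, 0.9,0,0,0,0,0,0, 0.9,0,0,0,0,0,0, 0.9,0,0,0,0,0,0, 0.9,0,0,0,0,0,0, 0.9,0,0,0,0,0,0, 0.9,0,0,0,0,0,0]' 30
```

```text
time_s: 8.8
ee_pos: [0.5427, 0.3083, 0.048]
ee_rot: [0.0, 0.707, 0.707, 0.0]
wrist_force: [0.2, 0.2, -0.3]
opening: 0.0471
finger_force: 0.0
time_s: 9.5
ee_pos: [0.5429, 0.3103, 0.0489]
ee_rot: [0.0, 0.707, 0.707, 0.001]
wrist_force: [-0.9, -0.8, 6.3]
opening: 0.0205
finger_force: 30.4
```

```bash
python3 -m creep '[0.9,0,0,-0.2,0,0,0, 0.9,0,0,-0.4,0,0,0, 0.9,0,0,-0.55,0,0,0, 0.9,-0.2,0,-0.55,0,0,0, 0.9,-0.4,0.05,-0.55,0,0,0, 0.9,-0.6,0.1,-0.55,0,0,0, 0.9,-0.8,0.163,-0.55,0,0,0, 0.9,-0.9,0.163,-0.55,0,0,0]' &&
python3 -m creep '[0.9,-0.2,0,0,0,0,0, 0.9,-0.4,0,0,0,0,0, 0.9,-0.55,0,0,0,0,0, 0.9,-0.648,0,0,0,0,0, 0.9,-0.648,0,0,0,0,0, 0.9,-0.648,0,0.15,0,0,0, 0.9,-0.648,0,0.15,0,0,0, 0.9,-0.648,0,0.15,0,0,0]'
python3 look.py pics/place2.png
```

```text
time_s: 10.3
ee_pos: [0.5758, 0.124, 0.1576]
ee_rot: [0.001, 0.709, 0.705, -0.0]
wrist_force: [0.1, -1.3, -0.3]
opening: 0.0202
finger_force: 30.0
time_s: 11.1
ee_pos: [0.5738, 0.0022, 0.1267]
ee_rot: [-0.001, 0.706, 0.708, -0.001]
wrist_force: [0.7, 0.1, -0.9]
opening: 0.0202
finger_force: 30.0
[0.57528533 0.00147333 0.12816756] [[-0.003, 1.0, 0.001], [1.0, 0.003, 0.0], [0.0, 0.001, -1.0]] 0.01997986005815007
px 259 187
crop origin 219 147
fingers [ 0.552  -0.0016  0.1283] [0.5977 0.0169 0.1531]
```

View pics/place2.png

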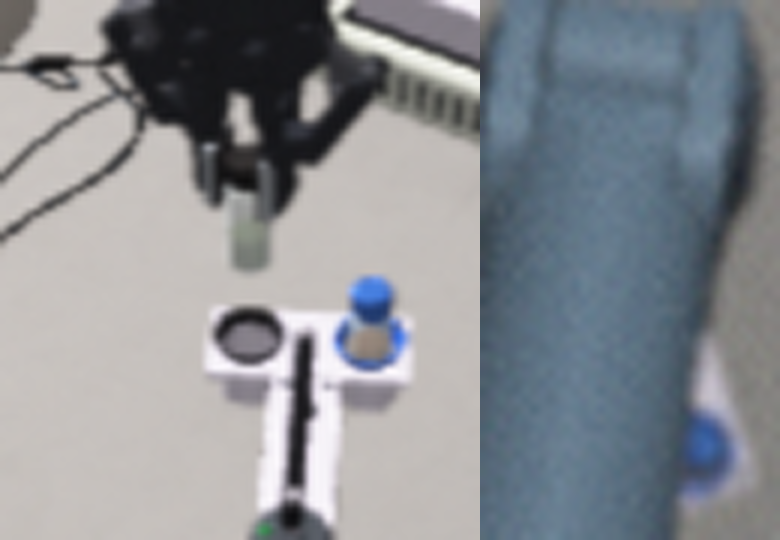

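The black vial hangs upright above the black collar at (249,335), and the blue vial stands in its cup at (370,320). Lowering.

```bash
python3 -m creep '[0.9,0,0,0.1,0,0,0, 0.9,0,0,0.2,0,0,0, 0.9,0,0,0.25,0,0,0, 0.9,0,0,0.29,0,0,0, 0.9,0,0,0.33,0,0,0, 0.9,0,0,0.36,0,0,0, 0.9,0,0,0.39,0,0,0, 0.9,0,0,0.41,0,0,0, 0.9,0,0,0.425,0,0,0, 0.9,0,0,0.43,0,0,0, 0.9,0,0,0.43,0,0,0]'
```

```text
time_s: 12.3
ee_pos: [0.5748, 0.0002, 0.0419]
ee_rot: [-0.0, 0.707, 0.707, 0.0]
wrist_force: [-1.1, 0.0, 3.5]
opening: 0.0202
finger_force: 30.3
```

```bash
python3 -m creep '[0.7,0,0,0,0,0,0, 0.6,0,0,0,0,0,0, 0.5,0,0,0,0,0,0, 0.5,0,0,0,0,0,0, 0.5,0,0,0,0,0,0, 0.5,0,0,-0.1,0,0,0, 0.5,0,0,-0.3,0,0,0, 0.5,0,0,-0.5,0,0,0, 0.5,0,0,-0.7,0,0,0, 0.5,0,0,-0.7,0,0,0]'
python3 - <<'E'
from m import *
c=cap('scene');W=cloud(c);Q=W.reshape(-1,3)
from scipy.spatial.distance import cdist
R=Q[(np.abs(Q[:,0]-.51)<.04)&(np.abs(Q[:,1]-.085)<.07)]
r=R[(R[:,2]>.081)&(R[:,2]<.095)];l=cv2.fitLine(r[:,:2].astype(np.float32),cv2.DIST_HUBER,0,.01,.01).ravel();print('rail',len(r),l,r.min(0).round(3),r.max(0).round(3))
g=R[(R[:,2]>.055)&(R[:,2]<.066)];print('logtop',cv2.minEnclosingCircle(g[:,:2].astype(np.float32)),g.mean(0))
for n,x in(('blue',(.5188,-.0195)),('black',(.5755,.0002))):
    q=Q[(np.hypot(Q[:,0]-x[0],Q[:,1]-x[1])<.02)&(Q[:,2]>.045)&(Q[:,2]<.09)];k=q[q[:,2]>.066];print(n,len(q),q[:,2].max(),np.percentile(q[:,2],90),k.mean(0))
dark=lambda H,b:(b.max(-1)<80)
print('dark',blobs(c,(250,185,40,65),dark))
p,Rr,s=pose();print(p,s['time_s'])
u=d=-l[:2] if l[1]<0 else l[:2]
yaw=np.arctan2(-d[0],d[1]);print('yaw',np.degrees(yaw))
E
```

```text
time_s: 13.3
ee_pos: [0.5797, -0.0002, 0.1881]
ee_rot: [0.004, 0.707, 0.707, 0.005]
wrist_force: [1.2, 0.1, 0.3]
opening: 0.0425
finger_force: 0.0
rail 121 [ 0.32778412 -0.94475263  0.51446444  0.08649931] [0.494 0.031 0.081] [0.536 0.136 0.092]
logtop ((0.4999338686466217, 0.12805134057998657), 0.01959894970059395) [0.49866369 0.13163744 0.06115521]
blue 70 0.07355025538744679 0.07188882470989129 [ 0.51969018 -0.01856679  0.07010669]
black 69 0.07417944164537285 0.07216927898123852 [0.575471   0.00172603 0.07043829]
dark [(268.01954078674316, 238.9996337890625, 7.261107444763184, 10.582880973815918, 70.90451049804688), (267.1776924133301, 232.85642623901367, 4.5260329246521, 4.943059921264648, 9.741570472717285), (268.64366149902344, 215.49237251281738, 3.2926340103149414, 26.140108108520508, 3.9204328060150146), (260.34459495544434, 196.1810827255249, 6.459071159362793, 7.920412063598633, 167.22225952148438)]
[5.77597604e-01 9.00160946e-05 1.85175326e-01] 13.35
yaw 19.134335
```

Both caps read about 0.0715 m, so both vials are fully down, and the carrier hasn't moved. Now the rail.

```bash
python3 -m creep '[0.45,0.2,-0.14,0,0,0,-0.1063, 0.45,0.4,-0.28,0,0,0,-0.1063, 0.45,0.438,-0.308,0,0,0,-0.1063, 0.45,0.438,-0.308,0,0,0,-0.1063, 0.45,0.438,-0.308,0.15,0,0,-0.1063, 0.45,0.438,-0.308,0.25,0,0,-0.1063, 0.45,0.438,-0.308,0.35,0,0,-0.1063, 0.45,0.438,-0.308,0.45,0,0,-0.1063, 0.45,0.438,-0.308,0.52,0,0,-0.1063, 0.45,0.438,-0.308,0.57,0,0,-0.1063, 0.45,0.438,-0.308,0.6,0,0,-0.1063, 0.45,0.438,-0.308,0.6,0,0,-0.1063, 0.45,0.438,-0.308,0.6,0,0,-0.1063]'
python3 - <<'E'
from h import *
c=cap('scene');W=cloud(c);Q=W.reshape(-1,3);p,R,s=pose();print(p,R.apply([0,1,0]))
e=R.apply([0,1,0]);f=np.array([-e[1],e[0],0])
D=Q-np.array([.5134,.0887,0]);k=(np.hypot(D[:,0],D[:,1])<.07)&(Q[:,2]>.092)&(Q[:,2]<.112);a=D[k]@e;b=D[k]@f;print('fingers across',a.min(),a.max(),'along',b.min(),b.max())
E
```

```text
time_s: 14.65
ee_pos: [0.5137, 0.0877, 0.062]
ee_rot: [0.0, 0.579, 0.815, 0.0]
wrist_force: [0.2, -0.2, -0.5]
opening: 0.0471
finger_force: 0.0
[0.51385164 0.08788123 0.06222725] [0.94442727 0.32871634 0.00164391]
fingers across -0.044798207830049064 0.044711935389638906 along 0.00145740853970462 0.012745246412338328
```

```bash
python3 -m creep '[1,0,0,0,0,0,0, 1,0,0,0,0,0,0, 1,0,0,0,0,0,0, 1,0,0,0,0,0,0, 1,0,0,0,0,0,0, 1,0,0,0,0,0,0, 1,0,0,0,0,0,0, 1,0,0,0,0,0,0]' 100 && python3 -m creep '[1,0,0,-0.01,0,0,0, 1,0,0,-0.025,0,0,0, 1,0,0,-0.05,0,0,0, 1,0,0,-0.075,0,0,0, 1,0,0,-0.1,0,0,0, 1,0,0,-0.1,0,0,0, 1,0,0,-0.1,0,0,0]'
python3 - <<'E'
from h import *
p,R,s=pose();print(p,R.apply([0,1,0]),s['torque'],s['wrist_force'],s['tau'])
c=cap('scene')
W=cloud(c);Q=W.reshape(-1,3)
g=Q[(np.hypot(Q[:,0]-.5,Q[:,1]-.128)<.018)&(Q[:,2]>.06)&(Q[:,2]<.095)];print('logtop z',np.percentile(g[:,2],[20,50,80]))
for n,x in(('blue',(.5188,-.0195)),('black',(.5755,.0002))):
    q=Q[(np.hypot(Q[:,0]-x[0],Q[:,1]-x[1])<.025)&(Q[:,2]>.045)&(Q[:,2]<.11)];print(n,np.percentile(q[:,2],90))
cv2.imwrite('pics/lift.png',cv2.resize(c['img'][150:270,210:330],(600,600),interpolation=cv2.INTER_CUBIC))
E
```

```text
time_s: 15.5
ee_pos: [0.5123, 0.0876, 0.062]
ee_rot: [-0.001, 0.579, 0.815, -0.0]
wrist_force: [-2.7, -0.5, 5.2]
opening: 0.0083
finger_force: 97.9
time_s: 16.2
ee_pos: [0.5133, 0.0879, 0.0817]
ee_rot: [0.0, 0.579, 0.815, 0.0]
wrist_force: [0.4, -0.3, -8.1]
opening: 0.0084
finger_force: 97.4
[0.51325196 0.08785916 0.08174906] [9.44374707e-01 3.28870727e-01 6.76985429e-04] [-0.00590341 -0.06538522  0.06639372] [ 0.37141373 -0.27135883 -8.13299667] [ 1.01748027e-02 -3.74283063e+01  4.66696322e+00 -2.21168053e+01
  9.21296101e-03 -2.06294318e-02 -5.46425828e-03]
logtop z [0.07476635 0.08129516 0.08303144]
blue 0.07184767305473602
black 0.058006692549111824
```

View pics/lift.png

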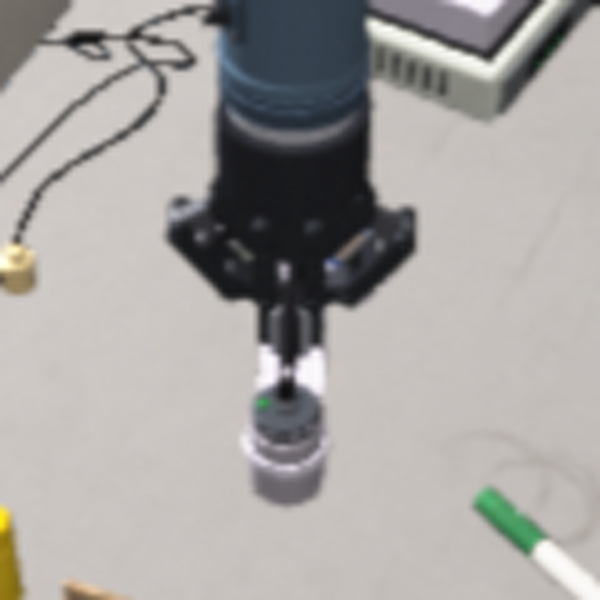

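Lifted and level: logger top rose 20 mm and the wrist carries 8.1 N. Raise more, then carry.

```bash
python3 -m creep '[1,0,0,-0.06,0,0,0, 1,0,0,-0.15,0,0,0, 1,0,0,-0.25,0,0,0, 1,0,0,-0.35,0,0,0, 1,0,0,-0.45,0,0,0, 1,0,0,-0.55,0,0,0, 1,0,0,-0.62,0,0,0, 1,0,0,-0.65,0,0,0, 1,0,0,-0.65,0,0,0]' && python3 -m creep '[1,-0.03,-0.007,0,0,0,0.003, 1,-0.1,-0.024,0,0,0,0.009, 1,-0.2,-0.049,0,0,0,0.017, 1,-0.3,-0.073,0,0,0,0.026, 1,-0.4,-0.097,0,0,0,0.034, 1,-0.5,-0.122,0,0,0,0.042, 1,-0.6,-0.146,0,0,0,0.051, 1,-0.7,-0.17,0,0,0,0.06, 1,-0.8,-0.195,0,0,0,0.068, 1,-0.88,-0.214,0,0,0,0.075, 1,-0.93,-0.226,0,0,0,0.079, 1,-0.95,-0.231,0,0,0,0.08, 1,-0.95,-0.231,0,0,0,0.08]'
python3 -c "
from h import *
rows([.5504,-.3023,.211],np.radians(-9.8))"
```

```text
time_s: 17.15
ee_pos: [0.5135, 0.0877, 0.2124]
ee_rot: [0.0, 0.579, 0.815, 0.001]
wrist_force: [0.3, -0.2, -9.9]
opening: 0.008
finger_force: 98.2
time_s: 18.45
ee_pos: [0.5319, -0.1071, 0.2114]
ee_rot: [-0.0, 0.677, 0.736, -0.0]
wrist_force: [0.6, 0.5, -8.9]
opening: 0.0082
finger_force: 98.1
turn option [-0.0001 -0.0001  0.0809] deg 14.6
turn option [ 1.000e-04 -1.000e-04 -9.191e-01] deg 165.4
shift [-0.9804  0.0113  0.0017] rows>= 3.921675202029172
```

```bash
python3 -m creep '[1,-0.03,0,0,0,0,0.003, 1,-0.1,0.001,0,0,0,0.009, 1,-0.2,0.002,0,0,0,0.017, 1,-0.3,0.003,0,0,0,0.026, 1,-0.4,0.004,0,0,0,0.034, 1,-0.5,0.005,0,0,0,0.042, 1,-0.6,0.006,0,0,0,0.051, 1,-0.7,0.007,0,0,0,0.06, 1,-0.8,0.008,0,0,0,0.068, 1,-0.9,0.009,0,0,0,0.076, 1,-0.96,0.011,0,0,0,0.08, 1,-0.98,0.011,0,0,0,0.081, 1,-0.98,0.011,0.03,0,0,0.081, 1,-0.98,0.011,0.09,0,0,0.081, 1,-0.98,0.011,0.14,0,0,0.081, 1,-0.98,0.011,0.16,0,0,0.081, 1,-0.98,0.011,0.16,0,0,0.081, 1,-0.98,0.011,0.16,0,0,0.081, 1,-0.98,0.011,0.16,0,0,0.081]'
python3 - <<'E'
from h import *
c=cap('scene');t=cap('top');p,R,s=pose();print(p,R.apply([0,1,0]),s['torque'],s['time_s'])
a=cv2.resize(c['img'][85:185,250:350],(400,400),interpolation=cv2.INTER_CUBIC)
b=cv2.resize(t['img'][160:240,300:380],(400,400),interpolation=cv2.INTER_CUBIC)
cv2.imwrite('pics/over.png',np.hstack([a,b]))
E
```

```text
time_s: 20.35
ee_pos: [0.5509, -0.3023, 0.1801]
ee_rot: [0.001, 0.765, 0.644, 0.0]
wrist_force: [-0.5, -0.3, -8.4]
opening: 0.0082
finger_force: 98.1
[ 0.5508859  -0.30232508  0.18019759] [ 0.98545615 -0.16992481  0.00131907] [ 0.05497021 -0.06819929 -0.07039171] 20.45
```

View pics/over.png

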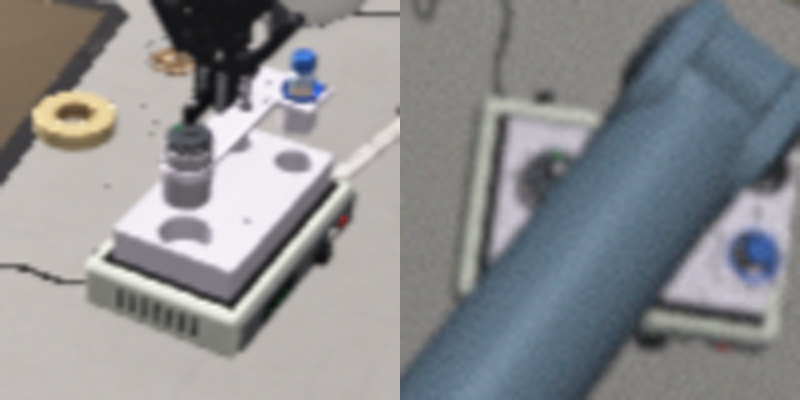

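Run:
```python
from m import *
c=dict(np.load('pics/scene.npz'));W=cloud(c);Q=W.reshape(-1,3)
def circ(x,r):
    a=np.linspace(0,6.28,60);return cv2.fitEllipse(np.array([proj(c,[x[0]+r*np.cos(k),x[1]+r*np.sin(k),x[2]]) for k in a],np.float32))
hole=lambda H,b:(b.max(-1)<215)
for n,box,x,r in(('L',(284,136,24,18),(.558,-.2626,.081),.0245),('blue',(315,120,16,12),(.5044,-.3985,.081),.018)):
    print(n,'pred',np.round(np.hstack(circ(x,r)),1))
    for th in(185,200,215,225):
        for b in blobs(c,box,lambda H,i:i.max(-1)<th): print(th,np.round(b,1),onplane(c,b[0],b[1],.081).round(4))
h=np.array([.546,-.333]);Y=np.array([.170,.985]);X=np.array([.985,-.170])
for n,l in dict(blue=(-.03,-.072),black=(.03,-.072),log=(0,.072)).items(): print(n,(h+X*l[0]+Y*l[1]).round(4))
# carrier: collar blue and logger top in camera
blue=lambda H,b:(H[...,0]>100)&(H[...,0]<125)&(H[...,1]>110)
for b in blobs(c,(315,95,22,20),blue,amin=5): print('blue blob',np.round(b,1),onplane(c,b[0],b[1],.154).round(4))
g=Q[(np.hypot(Q[:,0]-.558,Q[:,1]+.262)<.03)&(Q[:,2]>.17)&(Q[:,2]<.19)];print('logtop',cv2.minEnclosingCircle(g[:,:2].astype(np.float32)),g.mean(0),np.percentile(g[:,2],50))
q=Q[(np.hypot(Q[:,0]-.5044,Q[:,1]+.3985)<.015)&(Q[:,2]>.175)&(Q[:,2]<.2)];print('bluecap',q.mean(0),np.percentile(q[:,2],90))
# plate level: fit plane to plate points z~.148
k=(np.abs(Q[:,2]-.148)<.012)&(np.abs(Q[:,0]-.54)<.08)&(np.abs(Q[:,1]+.33)<.12);m=Q[k];A=np.c_[m[:,:2]-h,np.ones(len(m))];co=np.linalg.lstsq(A,m[:,2],rcond=None)[0];res=np.abs(A@co-m[:,2]);A,m=A[res<.004],m[res<.004];print('plate',len(m),np.linalg.lstsq(A,m[:,2],rcond=None)[0])
# logger silhouette sides (bottom part): left/right edges rows
g=c['img'].max(-1)
for v in(127,130,133): print(v,g[v,286:308])
for z in(.12,.13): print(proj(c,[.558,-.2626,z]))
```

```text
L pred [295.8 142.8   8.7  14.6  93. ]
185 [283.2 148.7   9.2  49.4 100.5] [ 0.5853 -0.2156  0.081 ]
185 [295.8 142.7   7.8  13.1  92.9] [ 0.5582 -0.2626  0.081 ]
185 [296.1 135.7   2.5   8.5  91.5] [ 0.5704 -0.3006  0.081 ]
200 [288.5 149.6   9.7  38.8 100.7] [ 0.5677 -0.218   0.081 ]
200 [295.8 142.8   8.4  13.6  93.2] [ 0.558  -0.2623  0.081 ]
200 [296.1 135.6   3.2   9.   91.6] [ 0.5707 -0.3013  0.081 ]
215 [324.8 156.    4.4  34.6   0. ] [ 0.4484 -0.231   0.081 ]
215 [295.8 142.8   8.9  14.1  92.9] [ 0.5579 -0.262   0.081 ]
215 [296.  135.6   3.7   9.6  91.7] [ 0.5708 -0.3012  0.081 ]
225 [295.1 149.9  23.2  25.3 112.5] [ 0.5471 -0.2243  0.081 ]
225 [296.  135.5   4.4  10.1  91.5] [ 0.571  -0.3017  0.081 ]
blue pred [322.8 125.    5.7  10.2  94.9]
185 [329.5 130.    3.4   6.6  42.6] [ 0.4742 -0.3774  0.081 ]
185 [322.8 125.    5.2   8.9  96.7] [ 0.5045 -0.3985  0.081 ]
200 [329.2 130.1   3.7   6.8  36.3] [ 0.475  -0.3765  0.081 ]
200 [322.8 125.    5.6   9.3  96.9] [ 0.5046 -0.3986  0.081 ]
200 [330.9 120.7   2.1  14.1  99.8] [ 0.4852 -0.4359  0.081 ]
215 [329.7 129.5   3.8   8.
[... 501 characters left out ...]
7.5   4.1   7.3  66.9] [ 0.4985 -0.3974  0.154 ]
blue blob [325.5  99.9   5.5   6.    9.5] [ 0.5165 -0.444   0.154 ]
logtop ((0.5537316799163818, -0.2645334303379059), 0.02629549242556095) [ 0.5581397  -0.25282363  0.17877416] 0.1798216582846967
bluecap [ 0.50519794 -0.3909027   0.18570219] 0.19064645958314708
plate 250 [ 0.00852201 -0.01191018  0.15063101]
127 [195 195 196 198 208 213 201 167 124 112 115 116 113 117 146 142 144 193
 232 241 243 243]
130 [195 195 199 210 187 142 118 113 120 131 138 140 133 124 118 111 138 220
 242 243 243 243]
133 [216 234 242 242 208 138 111 101  99 101 103 101 102 100  97 102 159 229
 242 244 244 245]
[296.51610691 133.07992606]
[296.70203402 130.54247925]
```

Run:
```python
from m import *
c,t=[dict(np.load(f'pics/{n}.npz')) for n in('scene','top')]
print('cap before',onplane(c,280.545,196.538,.0615),'cap now',onplane(c,325.5,99.9,.1805))
blue=lambda H,b:(H[...,0]>100)&(H[...,0]<125)&(H[...,1]>90)
for b in blobs(t,(360,198,24,24),blue,amin=5): print('top cap',np.round(b,2),onplane(t,b[0],b[1],.187).round(4))
T1=cv2.imread('pics/top1.png');T1=cv2.resize(T1,(512,384),interpolation=cv2.INTER_AREA)
d=dict(t);d['img']=T1
x,y,w,h=310,182,72,45
g=cv2.cvtColor(T1,cv2.COLOR_BGR2GRAY)
for th in(170,180):
  for b in blobs(d,(314,186,62,38),lambda H,i:i.max(-1)<th,amin=10):
    if b[3]<30: print(th,np.round(b,1),onplane(t,b[0],b[1],.081).round(4))
```

```text
cap before [ 0.51941954 -0.02251329  0.0615    ] cap now [ 0.50652389 -0.39872322  0.1805    ]
top cap [371.73 210.18   6.02   9.35 153.4 ] [ 0.5014 -0.3956  0.187 ]
170 [375.3 221.1   2.    4.9   4.9] [ 0.4741 -0.4312  0.081 ]
170 [367.6 212.4   7.2  10.2 142.7] [ 0.5055 -0.4054  0.081 ]
170 [328.5 197.5  10.1  13.4 126.6] [ 0.5603 -0.268   0.081 ]
180 [375.5 213.5   1.9   2.6 133. ] [ 0.5012 -0.433   0.081 ]
180 [337.4 210.8   2.1   2.4 164.3] [ 0.5124 -0.2982  0.081 ]
180 [367.4 212.4   8.3  11.3 141.3] [ 0.5054 -0.4047  0.081 ]
180 [339.9 191.4   1.8   2.  146.3] [ 0.5822 -0.3096  0.081 ]
180 [373.9 186.8   2.8  24.3  95.5] [ 0.5975 -0.4318  0.081 ]
```

Run:
```python
from m import *
c=dict(np.load('pics/scene.npz'));g=c['img'].max(-1)
a=np.linspace(0,2*np.pi,200)
def rim(x,y,z,r):
    p=np.array([proj(c,[x+r*np.cos(k),y+r*np.sin(k),z]) for k in a]);return p
for n,(x,y,r) in dict(log=(.5582,-.2621,.0205),cup=(.5042,-.3988,.0155)).items():
    for dy in(0,.003):
        p=rim(x,y+dy,.118,r);i=p[:,1].argmax();print(n,dy,'bottom',p[i].round(2),'L',p[:,0].min().round(2),'R',p[:,0].max().round(2))
p=rim(.5582,-.2621,.18,.0205);print('logtop rim',p.min(0),p.max(0))
p=rim(.5042,-.3988,.189,.0105);print('captop rim',p.min(0),p.max(0)); p=rim(.5042,-.3988,.156,.019);print('collar rim',p.min(0),p.max(0))
print('col log',[ (v,g[v,294:299].tolist()) for v in range(131,141)])
print('cup region');print(np.c_[np.arange(94,123),g[94:123,315:336]])
```

```text
log 0 bottom [296.68 137.33] L 290.12 R 302.64
log 0.003 bottom [296.37 137.84] L 289.81 R 302.34
cup 0 bottom [324.53 118.47] L 319.58 R 328.55
cup 0.003 bottom [324.28 118.91] L 319.33 R 328.32
logtop rim [291.06512297 113.93681222] [304.0580913  121.06973943]
captop rim [323.31194341  96.16683422] [329.64563855  99.37458838]
collar rim [319.71689102 103.51459516] [330.96010845 109.40215472]
col log [(131, [103, 108, 111, 112, 110]), (132, [99, 101, 101, 102, 103]), (133, [99, 101, 103, 101, 102]), (134, [99, 100, 101, 102, 101]), (135, [99, 100, 101, 101, 102]), (136, [120, 114, 113, 112, 113]), (137, [209, 192, 182, 181, 186]), (138, [232, 226, 226, 228, 233]), (139, [177, 171, 171, 176, 186]), (140, [142, 142, 141, 142, 144])]
cup region
[[ 94 187 145  75  32  26  27  47 110 164 187 193 193 193 193 193 193 192
  192 192 191 191]
 [ 95 155  94  45  27  28  48 111 164 186 193 194 193 193 193 193 193 194
  193 193 191 191]
 [ 96  95  45  29  27  48 110 165 187 190 188 188 187 188 190 193 193 193
  193 192 192 191]
 [ 97  43  28  27  48 111 164 188 189 196 194 191 198 198 190 189 19
[... 1650 characters left out ...]
3 134 130 129 139 171 186 188
  189 189 189 188]
 [116 189 192 193 193 197 179 147 132 132 134 134 131 129 149 176 187 188
  188 188 188 189]
 [117 204 198 195 193 192 179 150 136 136 135 135 132 142 170 184 188 188
  188 188 188 188]
 [118 237 232 219 205 198 191 170 162 160 156 153 151 166 184 188 188 187
  187 186 187 188]
 [119 242 241 239 237 233 219 200 192 187 182 181 181 184 187 188 188 187
  187 186 187 188]
 [120 243 242 243 243 243 240 238 232 219 202 195 191 188 187 186 186 186
  187 186 187 188]
 [121 242 242 244 244 244 243 242 240 239 236 231 218 202 195 191 188 187
  186 186 187 186]
 [122 242 243 244 243 240 230 218 211 210 215 228 235 237 233 219 208 199
  191 188 187 187]]
```

Run:
```python
from m import *
from scipy.optimize import least_squares
Q=[]
for i in range(4):
    c=cap('scene');Q.append(cloud(c).reshape(-1,3))
Q=np.vstack(Q)
for n,(x,y),r,z0,z1 in(('log',(.5582,-.2621),.0205,.122,.142),('logup',(.5582,-.2621),.0205,.158,.174),('cup',(.5042,-.3988),.0155,.121,.142),('cap',(.5042,-.3988),.0105,.173,.184)):
    q=Q[(np.hypot(Q[:,0]-x,Q[:,1]-y)<r+.007)&(Q[:,2]>z0)&(Q[:,2]<z1)]
    f=least_squares(lambda p:np.hypot(q[:,0]-p[0],q[:,1]-p[1])-r,[x,y],loss='soft_l1',f_scale=.001);print(n,len(q),f.x.round(4),'err',(f.x-[x,y]).round(4),'rms',np.sqrt((f.fun**2).mean()).round(4))
k=(np.abs(Q[:,0]-.545)<.08)&(np.abs(Q[:,1]+.33)<.12)
m=Q[k&(np.abs(Q[:,2]-.081)<.006)];print('block z',np.median(m[:,2]))
for n,(x,y),r,z in(('logtop',(.5582,-.2621),.018,.181),('cap',(.5042,-.3988),.008,.19)):
    m=Q[(np.hypot(Q[:,0]-x,Q[:,1]-y)<r)&(np.abs(Q[:,2]-z)<.006)];print(n,np.median(m[:,2]))
```

```text
log 261 [ 0.5605 -0.2613] err [0.0023 0.0008] rms 0.0014
logup 219 [ 0.5605 -0.2617] err [0.0023 0.0004] rms 0.0019
cup 153 [ 0.5064 -0.3979] err [0.0022 0.0009] rms 0.0017
cap 62 [ 0.5068 -0.396 ] err [0.0026 0.0028] rms 0.0013
block z 0.08122094850995787
logtop 0.18014726374675094
cap 0.1890690825253433
```

```bash
python3 -m creep '[1,0,-0.005,0.01,0,0,0, 1,0,-0.006,0.02,0,0,0, 1,0,-0.006,0.03,0,0,0, 1,0,-0.006,0.03,0,0,0, 1,0,-0.006,0.03,0,0,0, 1,0,-0.006,0.03,0,0,0, 1,0,-0.006,0.03,0,0,0, 1,0,-0.006,0.03,0,0,0]'
python3 -c "
from h import *
p,R,s=pose();print(p,R.as_matrix().round(4).tolist(),s['joint_velocities'],s['time_s']);print(ctrl.finish_job())"
```

```text
time_s: 21.45
ee_pos: [0.5493, -0.3019, 0.1736]
ee_rot: [0.0, 0.765, 0.644, 0.0]
wrist_force: [-0.5, -0.4, -9.5]
opening: 0.0085
finger_force: 98.1
[ 0.54933746 -0.30186383  0.17357936] [[0.1699, 0.9855, 0.0002], [0.9855, -0.1699, -0.0001], [-0.0001, 0.0002, -1.0]] [ 0.00050885  0.00133371  0.0007564   0.00010307 -0.02902822  0.01333205
 -0.00221811] 21.45
the job is handed in; nothing more can be done
None
```

I handed the job in at 21.5 s with both vials fully down in their own cups and the carrier held still and level about 3 cm above the block; the cups and logger are over their wells to about 1–3 mm by my camera measurements, and the white vial and beaker were not touched.

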